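# Seat the hooked laser probe in its cradle and lock it

## Task

Get the hooked steel probe of the therapy laser ready for transport: turn it so that its long shank and its short hook both rest in the two blue V-notches of the white cradle, lowering it in rather than dropping it. Then put the red key's T-foot lengthwise down through the slot of the cradle's steel bridge until its collar rests on the bridge, and give it a quarter turn so that its handle lies across the shank and locks. Let go of everything, and do not knock over or push aside any of the other things on the worktop.

Things in the scene. Friction and masses are not known exactly. Their poses are not given: they have to be found in the camera images.
- probe_elbow (a point): Loose hooked probe, a 12 mm round steel tube bent square (L), 0.09 kg, lying flat. This point is on the tube's axis at the bend (6 mm above the worktop while it lies there). x runs along the long shank (straight, to 140 mm from here, black end), y along the short hook (straight, to 95 mm from here, orange end), z up. It can be held across either leg 20 to 45 mm from the bend: those parts stay free when it lies in the cradle.
- probe_shank (a point): Point on the shank's axis 85 mm from the bend, which belongs in the shank notch. Axes as probe_elbow.
- probe_hook (a point): Point on the hook's axis 64 mm from the bend, which belongs in the hook notch. Axes as probe_elbow.
- cradle_elbow (a point): Fixed white cradle, a base plate 176 x 152 x 8 mm (x, y, z) with two V-shaped rests and a steel bridge. This point, in free air 46 mm above the worktop, is where the probe's bend (probe_elbow) comes when the probe is seated, and x, y, z here point as the probe's then do. The plate's centre is at (62, 16) mm from here in x, y.
- notch_shank (a point): Where the axis of the seated shank lies in the middle of the shank's V-notch, 85 mm along x from cradle_elbow. The notch is a 90 degree V running along x, 36 mm long, open above, about 38 mm wide over all; its upper edges are about level with the top of the seated tube (6 mm above this point).
- notch_hook (a point): The same for the hook's V-notch, 64 mm along y from cradle_elbow; this V runs along y, 30 mm long.
- lock_slot (a point): Centre of the slot in the cradle's steel bridge, at the bridge's top face (46 mm above the worktop), 85 mm in x and -38 mm in y from cradle_elbow. The slot is 31 mm long in x and 12 mm wide in y, through a 6 mm plate with free space below. Bridge 62 x 30 mm. Axes as cradle_elbow.
- key_handle (a point): Loose red-handled T-key, 0.05 kg, standing upright in a grey parking block. This point is the middle of the handle, a flat upright bar 80 mm long (x), 10 mm thick (y), 24 mm tall (z). Below the handle: a collar 22 mm across and 14 mm high, a 7 mm stem, and the T-foot 25 mm long (x, parallel to the handle), 8 mm wide, 6 mm high. The foot's underside is 41 mm below this point. To be held across the 10 mm.
- key_collar (a point): Point on the key's axis at the collar's underside, 26 mm below key_handle and 15 mm above the foot's underside; it comes to lock_slot when the key is fully down. Axes as key_handle.
- key_block: Fixed grey parking block 60 x 40 x 22 mm, origin at the centre of its underside; the key's foot stands in its slot (along x), the collar on its top. The key lifts straight out by 15 mm.
- drops_green: Bystander near the probe: upright eye-drop bottle with green cap, 25 mm across, 80 mm high, loose; origin at its foot. It may stand in the way of the gripper at one of the probe's two legs.
- drops_red: Bystander near the key: upright eye-drop bottle with red cap, 25 mm across, 84 mm high, loose; origin at its foot.
- red_lens: Bystander near the probe: red-rimmed trial lens lying flat, 39 x 54 x 6 mm, loose; origin at its underside.
- torch: Bystander: penlight lying flat, 17 x 114 x 19 mm (long in y), loose; origin at its underside.
- probe: The hooked probe as a whole (for its motion only); origin under the middle of its outline, 64 mm in x and 44 mm in y from probe_elbow.
- key: The key as a whole (for its motion only); origin at the centre of the foot's underside.
Mind the look-alikes: they are no part of the job. Leave any orange or purple look-alike of the key alone.

How it is judged (in metres and radians):
On the way, in this order (a step that is already met when the one before it is completed fails the run):
1. the probe's shank and hook both rest in their notches (distance between probe_shank and notch_shank below 0.006 m and distance between probe_hook and notch_hook below 0.006 m), for 0.2 s.
2. the key's foot is down through the slot, still lengthwise (all of step 1 and distance between key_collar and lock_slot below 0.006 m and angle between key_collar's own z axis and vertical below 0.12 rad and angle between the x axis of key_collar and the x axis of lock_slot, either way round below 0.5 rad), for 0.05 s.
At the end, for the whole second after the job is handed in: probe_shank and probe_hook are each within 6 mm of notch_shank and notch_hook, key_collar is within 6 mm of lock_slot with the key upright (7 degrees), the key's handle stands 69 to 90 degrees across the slot, and probe and key are at rest (all of step 1 and distance between key_collar and lock_slot below 0.006 m and angle between key_collar's own z axis and vertical below 0.12 rad and angle between the x axis of key_collar and the x axis of lock_slot, either way round above 1.2 rad and linear speed of each of probe, key below 0.03 m/s); the robot touches nothing.
It fails at once if the probe is dropped (falls free from more than about 2 cm) (linear speed of probe above 0.6 m/s and contact force between the fingers and probe below 0.05 N).
It fails at once if one of the four loose bystanders is pushed more than 3 cm (distance of any of drops_green, drops_red, red_lens, torch from where it was at the start of the episode above 0.03 m).
It fails at once if an eye-drop bottle is knocked over (angle between any of drops_green, drops_red's own z axis and vertical above 0.5 rad).
It also fails if it takes over 72 s, if anything falls off the work surface, if the arm or the gripper's body presses on something with over 40 N, if the wrist force passes 120 N, or if a joint passes its speed limit or range.

## Robot

A 6-joint arm with a two-finger parallel gripper is mounted at the origin on a cart in front of the work surface, level with it; the furniture and walls round the work are solid. World frame = base frame: x ahead of the robot, y to its left, z up, the work surface at z = 0. Lengths are in mm, angles in rad, forces in N, time in s.
With the tool pointing down it reaches from about 400 to 825 mm from the base axis. Payload 7 kg.
Tool frame: the origin (TCP) lies between the finger pads; the fingertips stand tcp_to_tips ahead of it and the grasp point (between the pads) lies 8 mm behind it (tcp_to_tips is the distance from the TCP to the fingertips, in mm); z points along the fingers, y is the direction in which the jaws open and shut (so a half turn about z gives the same grasp; the last joint's range is limited). The gripper opens to 88 mm and grips with 3 to 60 N. Pads are 19 mm wide; open, the fingers measure 130 mm over their backs; the gripper's body (78 mm by 193 mm) begins 47 mm behind the grasp point.
Start: joints at [1.411, 0.359, 0.012, 0, -1.224, -0.288], TCP at [292.269, 608.419, 237.561] pointing down, gripper open.
Joint ranges: [-3.07, 3.07], [-1.43, 2.12], [-1.02, 1.25], [-3.03, 1.67], [-3.05, -0], [-3.03, 3.03]. Speed limits (rad/s): [2.39, 2.39, 3.01, 3.14, 3.14, 3.14].

## Interface

Orientations are given as a rotation vector (axis times angle).
In Python, from station import get_state, get_image, close_job, tcp_to_tips gives the robot as it stands.
- The arm moves only by the tool carry_out, never from a script. Its argument "plan" is a list of rows, each a list of 7 numbers: the turn, a rotation vector about the tool's x, y, z in degrees, then the shift along the tool's x, y, z in mm, then the opening, from 0 (shut) to 1 (fully open). In form: [[rx, ry, rz, x, y, z, claw], ...]. A call has 1 to 20 rows; each row is the pose to reach, as a shift and turn from the pose commanded when the call began, along the tool's axes at that moment; what a row does not reach only later rows make up. A row lasts 1/10 s, in which the tool goes at most 50 mm and 8.59 degrees, less where a joint would pass 70% of its speed; a pose out of reach is approached as far as the arm can. A call with a gripper value outside its range is refused whole. The fingers move at their own pace and stop on an object; "newtons" is the grip in N (left out, the last holds). Time passes only in rows, so rows that repeat a pose let the fingers close. It gives the time, the measured TCP pose, the force and the opening at its end, in the units of the state.
- get_state(): the state, without advancing time (a new reading comes with each control period).
- get_image(name): name is "scene" or "top" or "wrist"; returns a dict with "frame" (480x640x3 uint8, blue, green, red), "mtx" (3x3 intrinsics, pixels), "T" (4x4, takes a point from camera to world coordinates); the wrist camera has in their place "tool_from_camera" (4x4, takes a point from camera to tool coordinates, whose origin is the TCP and whose axes are the flange's). Camera axes: x right, y down, z forward; pixel columns grow to the right and rows downward; lengths in mm; the calibration is good to about 2 mm. A picture is of the moment at which its call begins: read the wrist's pose just before it. There is no depth.
- close_job(): hands the job in, once; it reports no verdict.
The state is a dict: "time": time; "qpos": joint angles; "dq": joint speeds; "joint_torque": joint torques, N m; "eef_pos": TCP position; "ee_rot": TCP orientation; "wrist_force": force on the tool from outside, world axes, zero at the start; "wrist_torque": the same for the moment, N m; "grip_width": finger opening in mm.
Only numpy, scipy, OpenCV 4.12 (cv2) and the standard library are available. Lean on these libraries where they do the work, as an engineer would, in place of code of your own. Each camera call takes 0.05 s, during which the arm holds its last target. There are 200 camera calls.

## Working session

There is one attempt and no reset: what is moved stays moved. The work goes in short steps, Python scripts to look and compute and a tool call to move; the robot and the scene stay as the last step left them, time stands still between calls to the robot, and variables do not carry over. Pictures are saved under pics/ and viewed, about 8 in all and at most 12, crops included, and the job is handed in when it is done.

Besides the shell and the picture viewer there is one more tool, called after "Request:" as name(argument=value, ...), one argument or row to a line, values as JSON. carry_out: Moves the arm, as the interface text tells. Its arguments: {"type":"object","properties":{"plan":{"type":"array"},"newtons":{"type":"number"}},"required":["plan"]}

```bash
mkdir -p pics; ls
python3 - <<'E'
from station import *
import cv2,numpy as np
s=get_state();print(s);print(tcp_to_tips)
for n in("top","scene"):
    d=get_image(n);cv2.imwrite(f"pics/{n}0.png",d["frame"]);print(n,d["mtx"],np.round(d["T"],4).tolist())
    np.savez(f"pics/{n}0.npz",**{k:np.array(v) for k,v in d.items()})
E
```

```text
pics
{'time': 0.0, 'qpos': array([ 1.41112988e+00,  3.59406502e-01,  1.11085856e-02, -3.48229825e-04,
       -1.22409276e+00, -2.88082357e-01]), 'dq': array([ 0.00128076,  0.00077456, -0.00031926,  0.00098189, -0.0003631 ,
        0.0022106 ]), 'joint_torque': array([-1.11808067e-04, -5.82728577e+01,  2.93045461e+01,  6.99710771e+00,
        6.76569500e-03, -1.66954387e-04]), 'eef_pos': array([292.06762224, 608.04776733, 236.63196692]), 'ee_rot': array([ 3.06157981e+00, -6.97285470e-01, -3.52370056e-04]), 'wrist_force': array([0.63072387, 0.32412564, 0.23517212]), 'wrist_torque': array([ 0.01156287, -0.00441746,  0.01690669]), 'grip_width': 87.62147440128886}
11.0
top [[622.35354022   0.         318.99501226]
 [  0.         622.35354022 231.50089026]
 [  0.           0.           1.        ]] [[0.0954, -0.9708, 0.2202, 177.781], [-0.9954, -0.0926, 0.0229, 31.1014], [-0.0019, -0.2214, -0.9752, 1470.6288], [0.0, 0.0, 0.0, 1.0]]
scene [[495.44905545   0.         316.30227747]
 [  0.         495.44905545 246.3809568 ]
 [  0.           0.           1.        ]] [[0.7871, -0.3046, 0.5364, -81.346], [-0.6164, -0.4219, 0.6649, -678.5667], [0.0238, -0.8539, -0.5198, 642.9709], [0.0, 0.0, 0.0, 1.0]]
```

View pics/top0.png

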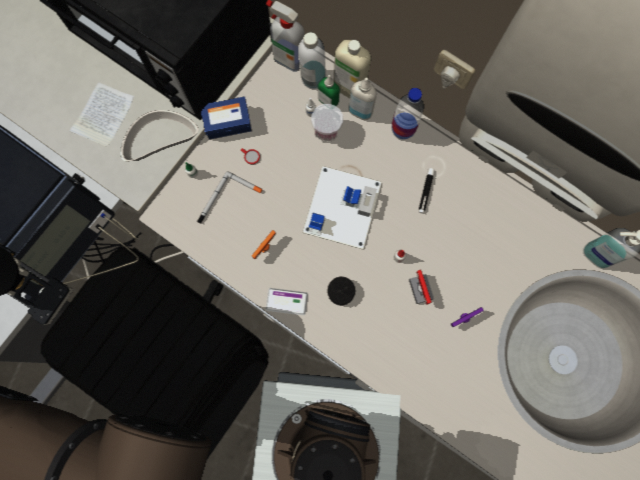

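View pics/scene0.png

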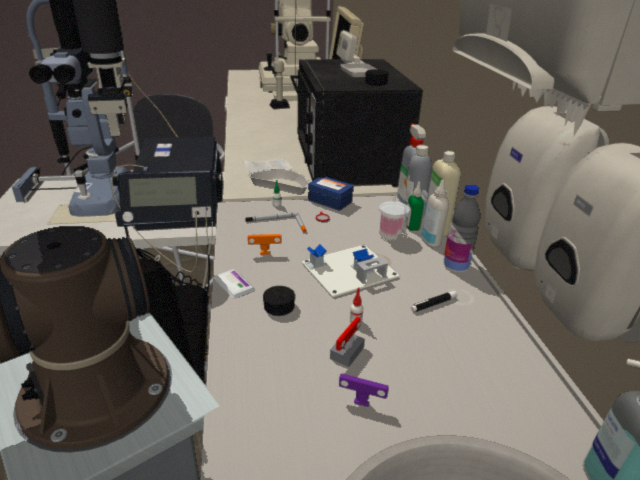

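Top view: probe elbow ~(229,175), shank end (200,220), hook end (262,191). The cradle is around (343,206), with the shank notch at (352,195), hook notch at (316,220) and bridge at (368,200). Key candidates are red on the grey block (422,287), orange (263,244) and purple (467,317). Only the red one stands in a grey block with a red handle, so it fits. The green bottle is at (190,169), beside the probe's shank.

```bash
cat > h.py <<'E'
import numpy as np,cv2
from station import *
from scipy.spatial.transform import Rotation as R
def load(f): return dict(np.load(f))
def snap(name,f):
    s=get_state(); d=get_image(name)
    if name=="wrist":
        P=np.eye(4);P[:3,:3]=R.from_rotvec(s["ee_rot"]).as_matrix();P[:3,3]=s["eef_pos"]
        d["T"]=P@np.array(d["tool_from_camera"])
    d={k:np.array(v) for k,v in d.items()}
    cv2.imwrite(f"pics/{f}.png",d["frame"]);np.savez(f"pics/{f}.npz",**d);return d
def ray(d,p):
    v=np.linalg.solve(d["mtx"],[p[0],p[1],1.]);return d["T"][:3,3],d["T"][:3,:3]@v
def onz(d,p,z):
    o,v=ray(d,p);return o+v*(z-o[2])/v[2]
def proj(d,P):
    c=np.linalg.inv(d["T"])@np.append(P,1);q=d["mtx"]@c[:3];return q[:2]/q[2]
def two(d1,p1,d2,p2):
    o1,v1=ray(d1,p1);o2,v2=ray(d2,p2)
    t=np.linalg.lstsq(np.c_[v1,-v2],o2-o1,rcond=None)[0]
    a,b=o1+t[0]*v1,o2+t[1]*v2;return (a+b)/2,np.linalg.norm(a-b)
E
python3 - <<'E'
from h import *
d=load("pics/top0.npz")
for n,p,z in [("elbow",(229,175),6),("shend",(200,220),6),("hookend",(262,191),6),("green",(190,169),40),("lens",(251,156),3),("S",(352,195),46),("H",(316,220),46),("bridge",(368,200),46),("key",(424,287),50),("dred",(400,256),40),("torch",(427,190),10),("orange",(263,244),40),("cyl",(341,291),30)]:
    P=onz(d,p,z);print(n,P.round(),np.hypot(*P[:2]).round())
w=snap("wrist","w0");print(w["mtx"],np.round(w["tool_from_camera"],3).tolist())
f=cv2.resize(d["frame"][120:340,160:500],None,fx=2.35,fy=2.35,interpolation=cv2.INTER_CUBIC)
cv2.imwrite("pics/crop1.png",f)
E
```

```text
elbow [630. 300.   6.] 697.0
shend [510. 355.   6.] 621.0
hookend [597. 214.   6.] 634.0
green [625. 389.  40.] 737.0
lens [685. 252.   3.] 730.0
S [596.  -5.  46.] 596.0
H [526.  74.  46.] 532.0
bridge [587. -44.  46.] 589.0
key [ 392. -188.   50.] 434.0
dred [ 460. -129.   40.] 478.0
torch [ 636. -187.   10.] 663.0
orange [458. 193.  40.] 497.0
cyl [367.   1.  30.] 367.0
[[419.66533633   0.         322.21293182]
 [  0.         419.66533633 236.76182871]
 [  0.           0.           1.        ]] [[0.001, -0.969, -0.248, 66.081], [1.0, 0.001, -0.001, 1.18], [0.002, -0.248, 0.969, -147.772], [0.0, 0.0, 0.0, 1.0]]
```

View pics/w0.png

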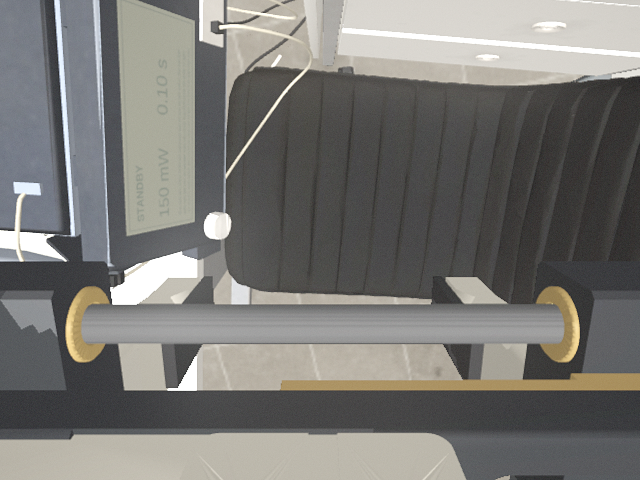

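View pics/crop1.png

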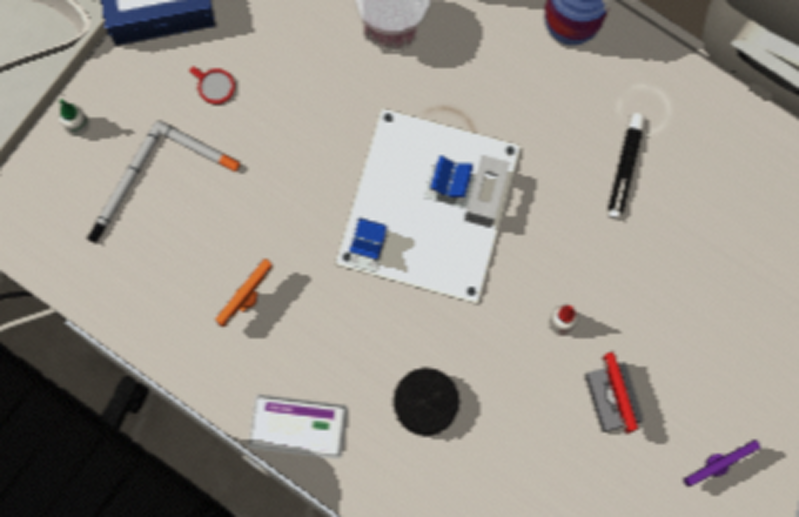

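The wrist picture (w0) shows only the chair under the arm. The crop confirms the red-handled key in the grey block at crop (620,392). The orange (245,292) and purple (722,463) keys have no block, so they are the look-alikes. The green bottle (72,118) stands where the gripper would be at the shank, so I'll grip the hook leg. Next I move over the probe with the tool x yaw at about 65°.

Request:
carry_out(
  plan=[
    [0,0,-90.7,425,230,30,1],
    [0,0,-90.7,425,230,30,0.45],
    [0,0,-90.7,425,230,30,0.45],
    [0,0,-90.7,425,230,30,0.45],
    [0,0,-90.7,425,230,30,0.45],
    [0,0,-90.7,425,230,30,0.45],
    [0,0,-90.7,425,230,30,0.45],
    [0,0,-90.7,425,230,30,0.45],
    [0,0,-90.7,425,230,30,0.45],
    [0,0,-90.7,425,230,30,0.45],
    [0,0,-90.7,425,230,30,0.45],
    [0,0,-90.7,425,230,30,0.45],
    [0,0,-90.7,425,230,30,0.45],
    [0,0,-90.7,425,230,30,0.45],
    [0,0,-90.7,425,230,30,0.45],
    [0,0,-90.7,425,230,30,0.45],
    [0,0,-90.7,425,230,30,0.45],
  ],
  newtons=45,
)

```text
time: 1.85
eef_pos: [575.6, 217.6, 207.7]
ee_rot: [-2.649, -1.689, -0.0]
wrist_force: [0.8, 0.4, -0.3]
grip_width: 39.7
```

Run:
```python
from h import *
s=get_state();print(s["time"],s["eef_pos"].round(1),s["qpos"].round(2),s["grip_width"],np.abs(s["dq"]).max())
d=snap("wrist","w1")
for n,P in [("elbow",(630,300,6)),("shend",(510,355,6)),("hookend",(597,214,6)),("green",(625,389,0))]: print(n,proj(d,P).round())
```

```text
1.85 [575.6 217.6 207.7] [ 0.68  0.28 -0.17 -0.   -1.12  2.03] 39.707482600397434 0.005397910510593118
elbow [341.  88.]
shend [174.  89.]
hookend [347. 203.]
green [286. -21.]
```

View pics/w1.png

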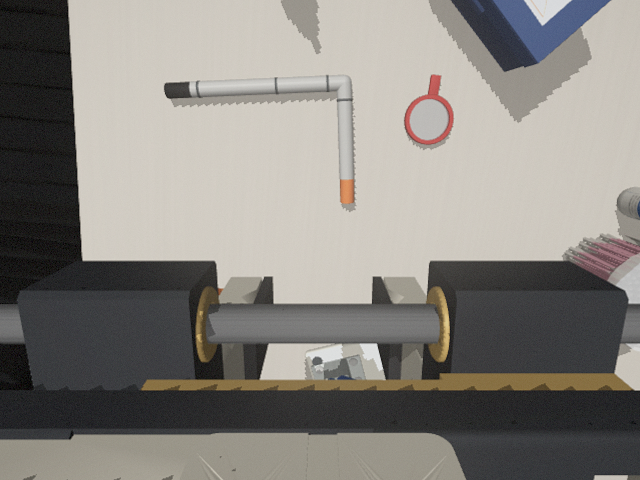

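The picture w1 shows the probe clearly: elbow ~(345,85), black end (167,89), orange end (347,207). The lens is at (429,118), clear of the hook. Now I fit the axes.

```bash
cat > fit.py <<'E'
from h import *
def probe_axis(d,z,box):
    """centre lines of both legs, from the low-saturation + orange mask inside box, as world rays on plane z"""
    f=d["frame"];h=cv2.cvtColor(f,cv2.COLOR_BGR2HSV)
    return h
E
python3 - <<'E'
from h import *
d=load("pics/w1.npz");f=d["frame"];h=cv2.cvtColor(f,cv2.COLOR_BGR2HSV)
print("col 250:",[tuple(h[r,250]) for r in range(74,104,2)])
print("row 140:",[tuple(h[140,c]) for c in range(330,364,2)])
print("tbl",h[150,250])
E
```

```text
col 250: [(np.uint8(18), np.uint8(16), np.uint8(208)), (np.uint8(18), np.uint8(18), np.uint8(209)), (np.uint8(19), np.uint8(18), np.uint8(198)), (np.uint8(15), np.uint8(5), np.uint8(192)), (np.uint8(18), np.uint8(6), np.uint8(206)), (np.uint8(24), np.uint8(6), np.uint8(213)), (np.uint8(25), np.uint8(8), np.uint8(202)), (np.uint8(24), np.uint8(7), np.uint8(189)), (np.uint8(25), np.uint8(9), np.uint8(168)), (np.uint8(26), np.uint8(12), np.uint8(144)), (np.uint8(18), np.uint8(12), np.uint8(106)), (np.uint8(23), np.uint8(19), np.uint8(157)), (np.uint8(25), np.uint8(18), np.uint8(156)), (np.uint8(18), np.uint8(21), np.uint8(158)), (np.uint8(18), np.uint8(19), np.uint8(204))]
row 140: [(np.uint8(18), np.uint8(18), np.uint8(209)), (np.uint8(17), np.uint8(17), np.uint8(210)), (np.uint8(20), np.uint8(18), np.uint8(208)), (np.uint8(19), np.uint8(19), np.uint8(210)), (np.uint8(21), np.uint8(11), np.uint8(159)), (np.uint8(18), np.uint8(7), np.uint8(185)), (np.uint8(18), np.uint8(7), np.uint8(195)), (np.uint8(30), np.uint8(7), np.uint8(196)), (np.uint8(24), np.uint8(7), np.uint8(195)), (np.uint8(30), np.uint8(7), np.uint8(185)), (np.uint8(18), np.uint8(7), np.uint8(173)), (np.uint8(21), np.uint8(14), np.uint8(131)), (np.uint8(19), np.uint8(22), np.uint8(188)), (np.uint8(19), np.uint8(17), np.uint8(210)), (np.uint8(17), np.uint8(17), np.uint8(209)), (np.uint8(19), np.uint8(17), np.uint8(209)), (np.uint8(19), np.uint8(19), np.uint8(210))]
tbl [ 15  15 208]
```

```bash
cat > fit.py <<'E'
from h import *
def centreline(m,rng,axis,lim):
    """midpoints of mask m; axis=0: for columns rng, rows within lim; axis=1: rows rng, cols lim"""
    P=[]
    for c in rng:
        i=np.flatnonzero(m[lim[0]:lim[1],c] if axis==0 else m[c,lim[0]:lim[1]])
        if len(i)>4:
            q=lim[0]+(i[0]+i[-1])/2;P.append((c,q) if axis==0 else (q,c))
    return np.array(P)
def line(P): # robust world line: point, direction
    v=cv2.fitLine(P.astype(np.float32)[:,:2].copy(),cv2.DIST_HUBER,0,.01,.01).ravel();return v[2:],v[:2]
def meet(a,b):
    t=np.linalg.solve(np.c_[a[1],-b[1]],b[0]-a[0]);return a[0]+t[0]*a[1]
E
python3 - <<'E'
from fit import *
d=load("pics/w1.npz");h=cv2.cvtColor(d["frame"],cv2.COLOR_BGR2HSV)
m=cv2.morphologyEx((h[...,1]<15).astype(np.uint8),cv2.MORPH_OPEN,np.ones((3,3)))
A=centreline(m,range(200,325),0,(70,110));B=centreline(m,range(105,178),1,(330,365))
L=[line(np.array([onz(d,p,6) for p in Q])) for Q in(A,B)]
E=meet(*L);print("elbow",E,[np.degrees(np.arctan2(*l[1][::-1])) for l in L])
for n,p in [("blackend",(165,90)),("orangeend",(347,206))]:
    q=onz(d,p,6)[:2];print(n,q,np.linalg.norm(q-E))
for n,p in [("lens",(429,118)),]: print(n,onz(d,p,3))
E
```

```text
elbow [633.66266 302.94748] [np.float32(-22.52861), np.float32(67.24232)]
blackend [503.21249027 356.95548777] 141.18821277215017
orangeend [595.70956286 211.82487914] 98.71051481081548
lens [685.16581237 249.17174754   3.        ]
```

Both legs measure square and the right length (141 and about 97 mm), so I trust the fit. I grip the hook 32 mm from the bend.

Request:
carry_out(
  plan=[
    [0,0,-2.4,40,10,20,0.35],
    [0,0,-2.4,70,18,60,0.35],
    [0,0,-2.4,70,18,90,0.35],
    [0,0,-2.4,70,18,120,0.35],
    [0,0,-2.4,70,18,150,0.35],
    [0,0,-2.4,70,18,165,0.35],
    [0,0,-2.4,70,18,178,0.35],
    [0,0,-2.4,70,18,188,0.35],
    [0,0,-2.4,70,18,193,0.35],
    [0,0,-2.4,70,18,194,0.35],
    [0,0,-2.4,70,18,194,0.0],
    [0,0,-2.4,70,18,194,0.0],
    [0,0,-2.4,70,18,194,0.0],
    [0,0,-2.4,70,18,194,0.0],
    [0,0,-2.4,70,18,194,0.0],
    [0,0,-2.4,70,18,194,0.0],
    [0,0,-2.4,70,18,194,0.0],
  ],
  newtons=50,
)

```text
time: 3.6
eef_pos: [622.0, 273.2, 14.3]
ee_rot: [2.613, 1.744, 0.002]
wrist_force: [-0.9, -0.3, 5.7]
grip_width: 10.4
```

Request:
carry_out(
  plan=[
    [0,0,0,0,0,-10,0],
    [0,0,0,0,0,-40,0],
    [0,0,0,0,0,-80,0],
    [0,0,0,0,0,-120,0],
    [0,0,8,-10,-1,-150,0],
    [0,0,16,-20,-2,-180,0],
    [0,0,24,-35,-3,-200,0],
    [0,0,32,-50,-5,-220,0],
    [0,0,40,-65,-6,-236,0],
    [0,0,48,-80,-8,-236,0],
    [0,0,56,-95,-9,-236,0],
    [0,0,64,-110,-10,-236,0],
    [0,0,72,-125,-12,-236,0],
    [0,0,80,-140,-13,-236,0],
    [0,0,88,-150,-14,-236,0],
    [0,0,96,-160,-15,-236,0],
    [0,0,104,-170,-16,-236,0],
    [0,0,112,-181,-18,-236,0],
    [0,0,120,-181,-18,-236,0],
    [0,0,128,-181,-18,-236,0],
  ],
)

```text
time: 5.6
eef_pos: [535.0, 112.2, 249.9]
ee_rot: [-2.708, 1.592, 0.0]
wrist_force: [-0.6, -0.4, -1.6]
grip_width: 10.8
```

Request:
carry_out(
  plan=[
    [0,0,8,0,0,0,0],
    [0,0,16,0,0,0,0],
    [0,0,24,0,0,0,0],
    [0,0,32,0,0,0,0],
    [0,0,38,0,0,0,0],
    [0,0,42.4,0,0,0,0],
    [0,0,42.4,0,0,0,0],
    [0,0,42.4,0,0,0,0],
  ],
)

```text
time: 6.4
eef_pos: [535.3, 112.6, 249.7]
ee_rot: [1.959, -2.456, -0.0]
wrist_force: [0.3, 0.0, -0.8]
grip_width: 10.6
```

Run:
```python
from h import *
s=get_state();print(s["time"],s["eef_pos"].round(1),s["qpos"].round(2),s["grip_width"],s["wrist_force"].round(1))
d=snap("wrist","w2")
for n,P in [("S",(596,-5,46)),("H",(526,74,46)),("br",(587,-44,46))]: print(n,proj(d,P).round())
```

```text
6.4 [535.3 112.6 249.7] [ 0.57  0.14 -0.25 -0.   -1.18 -0.79] 10.552624170118488 [ 0.3  0.  -0.8]
S [214.  85.]
H [322. 163.]
br [211.  29.]
```

View pics/w2.png

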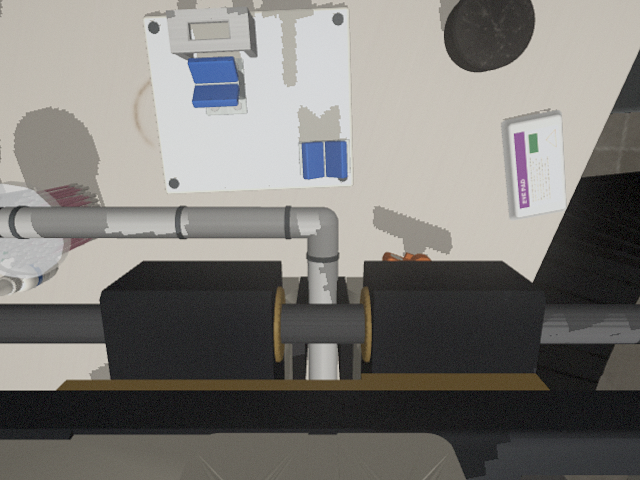

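Picture w2: the whole plate is visible, corners (145,12), (350,8), (352,186), (167,192). The shank V is at (215,82), the hook V at (325,160), and the bridge slot at (210,31). The probe is held with its elbow at (322,222). I now measure the cradle and the probe in hand.

Run:
```python
from fit import *
d=load("pics/w2.npz");f=d["frame"];h=cv2.cvtColor(f,cv2.COLOR_BGR2HSV)
print("col190",[tuple(map(int,h[r,260])) for r in range(184,200,2)])
for r in(120,):print("row",[tuple(map(int,h[r,c])) for c in range(344,360,2)])
c=np.array([onz(d,p,8)[:2] for p in[(145,12),(350,8),(352,186),(167,192)]])
print(c.round(1),[np.linalg.norm(c[i]-c[i-1]).round(1) for i in range(4)])
b=cv2.inRange(h,(105,120,40),(130,255,255));b=cv2.morphologyEx(b,cv2.MORPH_CLOSE,np.ones((5,5)))
for q in cv2.findContours(b,0,2)[0]:
    if cv2.contourArea(q)>600:
        r=cv2.minAreaRect(q);bx=cv2.boxPoints(r);w=np.array([onz(d,p,52) for p in bx]);print(np.round(bx).tolist(),"ctr",onz(d,r[0],52).round(1),[np.linalg.norm(w[i]-w[i-1]).round(1) for i in range(2)])
# probe widths
for c in (30,80,150,230,270):print(c,[int(v) for v in f[195:250:1,c,1]])
```

```text
col190 [(105, 2, 216), (90, 1, 215), (40, 7, 217), (18, 16, 202), (21, 18, 200), (21, 17, 198), (21, 17, 198), (21, 16, 201)]
row [(110, 4, 217), (105, 5, 218), (105, 5, 217), (30, 12, 212), (19, 19, 187), (21, 17, 199), (19, 18, 198), (17, 18, 200)]
[[644.5 -78.9]
 [475.5 -43.7]
 [504.4 103.3]
 [673.8  70.6]] [np.float64(152.4), np.float64(172.6), np.float64(149.9), np.float64(172.5)]
[[302.0, 143.0], [345.0, 141.0], [346.0, 177.0], [303.0, 178.0]] ctr [523.9  71.1  52. ] [np.float64(28.6), np.float64(35.0)]
[[188.0, 58.0], [236.0, 57.0], [238.0, 105.0], [189.0, 107.0]] ctr [595.   -6.3  52. ] [np.float64(35.7), np.float64(37.3)]
30 [180, 179, 187, 184, 182, 178, 175, 182, 187, 188, 189, 155, 105, 101, 108, 117, 125, 131, 144, 145, 148, 152, 160, 162, 163, 167, 170, 181, 184, 189, 187, 187, 187, 186, 190, 191, 189, 183, 179, 175, 169, 167, 152, 177, 185, 184, 179, 179, 180, 178, 181, 184, 186, 184, 184]
80 [89, 82, 90, 82, 72, 84, 92, 77, 79, 79, 71, 98, 96, 107, 110, 121, 121, 126, 129, 135, 135, 135, 139, 135, 139, 139, 137, 139, 138, 139, 137, 134, 134, 129, 133, 131, 128, 121, 1
[... 210 characters left out ...]
177, 182, 186, 190, 188, 188, 189, 190, 194, 195, 146, 119, 115, 115, 110, 99, 84, 150, 189, 195, 195, 194, 191, 193, 192, 194, 192, 194, 192]
230 [197, 193, 192, 194, 195, 194, 195, 194, 195, 194, 198, 165, 118, 109, 118, 126, 130, 133, 139, 139, 143, 142, 142, 143, 143, 142, 145, 149, 149, 145, 143, 139, 140, 136, 136, 133, 134, 127, 119, 114, 116, 103, 93, 157, 188, 195, 192, 195, 193, 195, 194, 193, 195, 191, 193]
270 [194, 196, 196, 194, 193, 194, 195, 194, 193, 194, 197, 180, 131, 112, 123, 126, 132, 134, 135, 139, 139, 143, 146, 144, 144, 144, 144, 148, 148, 150, 146, 140, 139, 137, 134, 136, 131, 128, 121, 116, 112, 109, 92, 158, 192, 196, 193, 196, 196, 193, 195, 195, 194, 194, 195]
```

Run:
```python
from fit import *
d=load("pics/w2.npz");f=d["frame"];h=cv2.cvtColor(f,cv2.COLOR_BGR2HSV)
m=((h[...,1]<12)&(h[...,2]>190)).astype(np.uint8)
def last(v,a,b): i=np.flatnonzero(v[a:b]);return a+i[-1]+.5
def first(v,a,b): i=np.flatnonzero(v[a:b]);return a+i[0]-.5
bot=[(c,last(m[:,c],180,198)) for c in range(185,285)]
top=[(c,first(m[:,c],2,18)) for c in range(262,325)]
rgt=[(last(m[r],340,360),r) for r in range(25,135)]
lft=[(first(m[r],140,175),r) for r in range(70,180)]
L=[line(np.array([onz(d,p,8) for p in Q])) for Q in(top,rgt,bot,lft)]
print("angles",[np.degrees(np.arctan2(l[1][1],l[1][0])).round(2) for l in L])
C=np.array([meet(L[i],L[(i+1)%4]) for i in range(4)]);print(C.round(1),[np.linalg.norm(C[i]-C[i-1]).round(1) for i in range(4)])
c=C.mean(0)
t=np.radians(np.degrees(np.arctan2(L[0][1][1],L[0][1][0])));t2=np.arctan2(L[2][1][1],L[2][1][0])
ang=(t+t2)/2; ang=ang if np.cos(ang)>0 else ang+np.pi
X=np.array([np.cos(ang),np.sin(ang)]);Y=np.array([-X[1],X[0]])
E=c-62*X-16*Y;print("ctr",c,"ang",np.degrees(ang),"E",E,"S",E+85*X,"H",E+64*Y,"slot",E+85*X-38*Y)
w=load("pics/w2.npz")
# slot: dark/other region inside bridge, z 46 top
crop=cv2.resize(f[0:130,140:280],None,fx=5,fy=4.6,interpolation=cv2.INTER_CUBIC);cv2.imwrite("pics/br.png",crop)
# in-hand probe in tool frame at plane axis 8.3mm ahead of TCP
s=get_state();P=R.from_rotvec(s["ee_rot"]).as_matrix();p0=s["eef_pos"];z=p0[2]-8.3
def tool(p):return P.T@(onz(d,p,z)-p0)
print("shank pts tool",tool((30,222)).round(1),tool((270,222)).round(1))
g=f[...,1]
for r in(246,250,254):print(r,[int(v) for v in g[r,295:350]])
```

```text
Traceback (most recent call last):
IndexError: index 0 is out of bounds for axis 0 with size 0
```

```bash
cat > cr.py <<'E'
from fit import *
d=load("pics/w2.npz");f=d["frame"];h=cv2.cvtColor(f,cv2.COLOR_BGR2HSV)
m=((h[...,1]<12)&(h[...,2]>180)).astype(np.uint8)
def edge(v,a,b,k): 
    i=np.flatnonzero(v[a:b]);return a+i[k]+(.5 if k else -.5) if len(i)else None
def pts(it): return [p for p in it if None not in p]
bot=pts((c,edge(m[:,c],180,198,-1)) for c in range(185,285))
top=pts((c,edge(m[:,c],2,18,0)) for c in [*range(262,278),*range(302,326)])
rgt=pts((edge(m[r],340,360,-1),r) for r in range(25,130))
lft=pts((edge(m[r],140,175,0),r) for r in range(60,175))
L=[line(np.array([onz(d,p,8) for p in Q])) for Q in(top,rgt,bot,lft)]
print("angles",[np.degrees(np.arctan2(l[1][1],l[1][0])).round(2) for l in L])
C=np.array([meet(L[i],L[(i+1)%4]) for i in range(4)]);print(C.round(1),[np.linalg.norm(C[i]-C[i-1]).round(1) for i in range(4)])
c=C.mean(0)
a=[np.arctan(l[1][1]/l[1][0]) for l in(L[0],L[2])]+[np.arctan(-l[1][0]/l[1][1]) for l in(L[1],L[3])]
ang=np.mean(a)
X=np.array([np.cos(ang),np.sin(ang)]);Y=np.array([-X[1],X[0]])
E=c-62*X-16*Y;print("ctr",c,"ang",np.degrees(ang),"E",E,"S",E+85*X,"H",E+64*Y,"slot",E+85*X-38*Y)
E
python3 - <<'E'
from cr import *
cv2.imwrite("pics/br.png",cv2.resize(f[0:130,140:280],None,fx=5,fy=4.6,interpolation=cv2.INTER_CUBIC))
s=get_state();P=R.from_rotvec(s["ee_rot"]).as_matrix();p0=s["eef_pos"];z=p0[2]-8.3
def tool(p):return P.T@(onz(d,p,z)-p0)
print("shank pts tool",tool((30,222)).round(1),tool((270,222)).round(1))
g=f[...,1]
for r in(246,250,254):print(r,[int(v) for v in g[r,295:350]])
E
```

```text
angles [np.float32(-7.09), np.float32(79.63), np.float32(-10.49), np.float32(79.56)]
[[477.8 -44.8]
 [504.7 102.4]
 [674.4  71. ]
 [649.1 -66.1]] [np.float32(172.6), np.float32(149.7), np.float32(172.5), np.float32(139.5)]
ctr [576.48126   15.622988] ang -9.596577 E [512.6815    10.182901] S [596.492      -3.9874353] H [523.35095   73.287285] slot [590.15704 -41.45566]
shank pts tool [  32.9 -110.7    8.3] [ 33.  -19.4   8.3]
246 [194, 194, 192, 194, 193, 194, 195, 195, 194, 197, 195, 188, 135, 94, 104, 113, 121, 122, 125, 127, 129, 132, 130, 134, 131, 133, 135, 136, 138, 139, 137, 139, 137, 135, 138, 133, 136, 134, 133, 131, 125, 118, 118, 156, 200, 195, 194, 196, 193, 194, 194, 195, 195, 194, 195]
250 [194, 194, 194, 193, 194, 195, 193, 195, 195, 195, 197, 190, 133, 95, 104, 107, 117, 121, 125, 125, 124, 131, 133, 133, 130, 133, 137, 136, 137, 137, 136, 140, 138, 134, 135, 133, 135, 132, 130, 128, 124, 120, 122, 169, 198, 196, 194, 193, 193, 196, 196, 196, 195, 195, 195]
254 [195, 196, 195, 196, 194, 194, 195, 194, 195, 196, 185, 114, 64, 92, 106, 114, 115, 123, 122, 124, 132, 127, 131, 130, 133, 136, 136, 136, 138, 136, 135, 136, 136, 139, 134, 137, 133, 135, 134, 128, 124, 119, 84, 88, 156, 198, 197, 195, 195, 197, 193, 194, 197, 195, 195]
```

View pics/br.png

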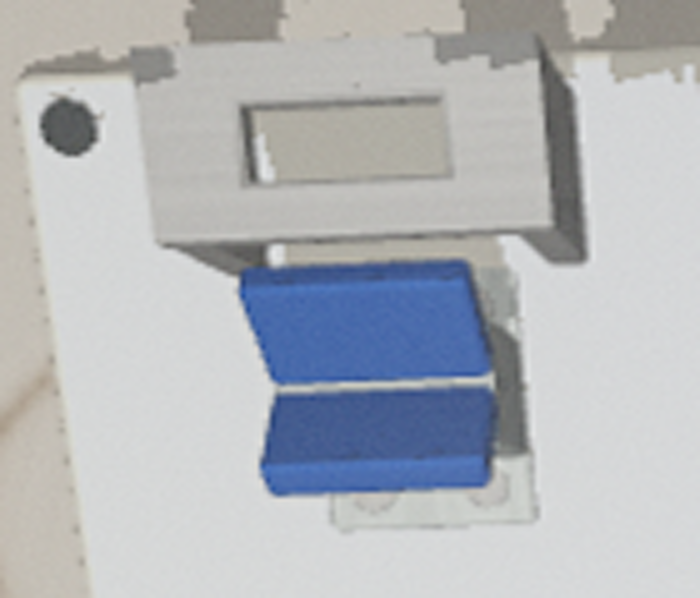

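The crop shows the shank V with its valley at px (216.6,82.6) and the slot centred at px (209.2,30.6). Two clean plate edges and both blue rests agree on cradle_elbow ≈ (511.8,8.5) at −10.4°; I drop the top plate edge because it lies in shadow. I move to hover above the seat and check.

Request:
carry_out(
  plan=[
    [0,0,-2.45,25,0,20,0],
    [0,0,-2.45,50,0,50,0],
    [0,0,-2.45,73.5,0,80,0],
    [0,0,-2.45,73.5,0,110,0],
    [0,0,-2.45,73.5,0,135,0],
    [0,0,-2.45,73.5,0,155,0],
    [0,0,-2.45,73.5,0,168,0],
    [0,0,-2.45,73.5,0,175,0],
    [0,0,-2.45,73.5,0,175,0],
    [0,0,-2.45,73.5,0,175,0],
  ],
)

```text
time: 7.45
eef_pos: [519.5, 41.2, 75.1]
ee_rot: [-2.009, 2.414, -0.001]
wrist_force: [-0.5, -0.1, -0.5]
grip_width: 10.9
```

Run:
```python
from cr import *
for n,p,z in[("slot",(209.2,30.6),46),("S valley",(216.6,82.6),37.5)]:print(n,onz(d,p,z).round(1))
s=get_state();print(s["time"],s["eef_pos"].round(1),s["wrist_force"].round(1),np.degrees(2*np.arctan2(s["ee_rot"][1],s["ee_rot"][0])))
snap("wrist","w3")
```

```text
angles [np.float32(-7.09), np.float32(79.63), np.float32(-10.49), np.float32(79.56)]
[[477.8 -44.8]
 [504.7 102.4]
 [674.4  71. ]
 [649.1 -66.1]] [np.float32(172.6), np.float32(149.7), np.float32(172.5), np.float32(139.5)]
ctr [576.48126   15.622988] ang -9.596577 E [512.6815    10.182901] S [596.492      -3.9874353] H [523.35095   73.287285] slot [590.15704 -41.45566]
slot [588.5 -43.4  46. ]
S valley [595.3  -7.2  37.5]
7.45 [519.5  41.2  75.1] [-0.5 -0.1 -0.5] 259.539091993364
```

View pics/w3.png

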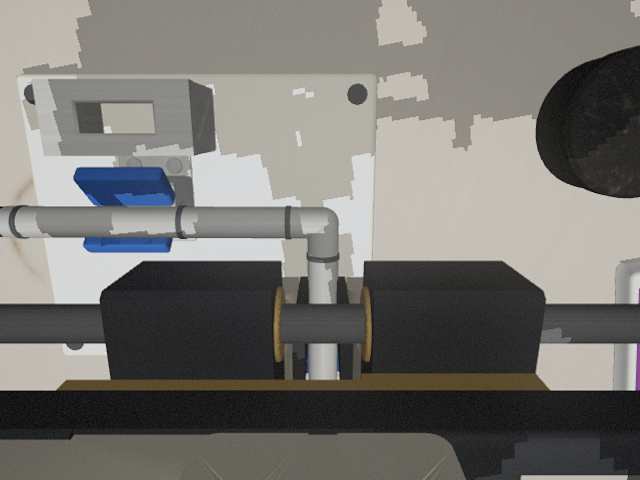

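The slot measured directly is (588.5,−43.4), 0.8 mm from where the geometry puts it. w3 shows the shank (row 222) over the shank V (columns 75-175). Now I lower slowly.

Request:
carry_out(
  plan=[
    [0,0,0,0,0,4,0],
    [0,0,0,0,0,8,0],
    [0,0,0,0,0,12,0],
    [0,0,0,0,0,15,0],
    [0,0,0,0,0,17,0],
    [0,0,0,0,0,18.5,0],
    [0,0,0,0,0,19.5,0],
    [0,0,0,0,0,20,0],
    [0,0,0,0,0,20,0],
    [0,0,0,0,0,20,0],
  ],
)

```text
time: 8.5
eef_pos: [519.1, 41.0, 54.6]
ee_rot: [2.009, -2.415, 0.0]
wrist_force: [-1.0, 0.2, -0.1]
grip_width: 10.6
```

Run:
```python
from h import *
s=get_state();print(s["time"],s["eef_pos"].round(1),s["wrist_force"].round(1),s["wrist_torque"].round(2),s["grip_width"])
d=snap("wrist","w4");h=cv2.cvtColor(d["frame"],cv2.COLOR_BGR2HSV)
b=cv2.inRange(h,(105,120,40),(130,255,255))
for c in(95,110,130,150):
    i=np.flatnonzero(b[100:270,c])+100;print(c,i.min(),i.max(),i[np.flatnonzero(np.diff(i)>3)],i[np.flatnonzero(np.diff(i)>3)+1])
g=d["frame"][...,1]
```

```text
8.5 [519.1  41.   54.6] [-1.   0.2 -0.1] [-0.1   0.09 -0.01] 10.559964838085484
95 174 267 [205] [238]
110 173 267 [205] [238]
130 173 267 [205] [238]
150 192 260 [205] [238]
```

View pics/w4.png

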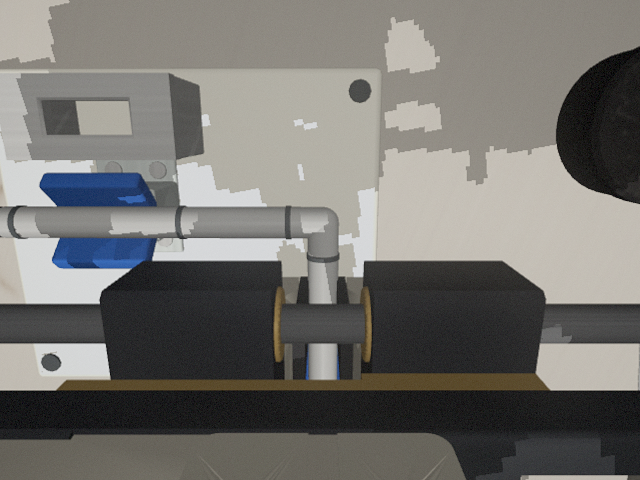

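w4: the tube centre is at row 221.7 and the V's outer rims centre at row 220, so it is well aligned. I lower the last bit until contact.

Request:
carry_out(
  plan=[
    [0,0,0,0,0,0.5,0],
    [0,0,0,0,0,1,0],
    [0,0,0,0,0,1,0],
    [0,0,0,0,0,1,0],
  ],
)

```text
time: 8.95
eef_pos: [519.1, 41.0, 54.0]
ee_rot: [-2.009, 2.415, -0.0]
wrist_force: [-3.1, -1.4, 6.9]
grip_width: 10.2
```

Request:
carry_out(
  plan=[
    [0,0,0,0,0,0.5,0.2],
    [0,0,0,0,0,0.5,0.35],
    [0,0,0,0,0,0.5,0.35],
    [0,0,0,0,0,0.5,0.35],
    [0,0,0,0,0,-10,0.35],
    [0,0,0,0,0,-30,0.35],
    [0,0,0,0,0,-60,0.35],
    [0,0,0,-20,0,-110,0.35],
    [0,0,0,-50,0,-160,0.35],
    [0,0,0,-80,0,-200,0.5],
    [0,0,0,-80,0,-200,0.5],
    [0,0,0,-80,0,-200,0.5],
    [0,0,0,-80,0,-200,0.5],
  ],
)

```text
time: 10.25
eef_pos: [532.9, 119.4, 252.8]
ee_rot: [2.008, -2.415, -0.001]
wrist_force: [0.3, -0.5, -0.7]
grip_width: 43.8
```

Run:
```python
from h import *
s=get_state();print(s["time"],s["eef_pos"].round(1),s["wrist_force"].round(1),s["grip_width"])
d=snap("wrist","w5")
for p in[(511.8,8.5,46),(595.4,-6.8,46),(523.4,71.4,46),(588.5,-43.8,46)]:print(proj(d,np.array(p)).round(1))
```

```text
10.25 [532.9 119.4 252.8] [ 0.3 -0.5 -0.7] 43.82178474843828
[322.1  69.6]
[214.7  69.7]
[322.1 151.9]
[211.7  17.5]
```

View pics/w5.png

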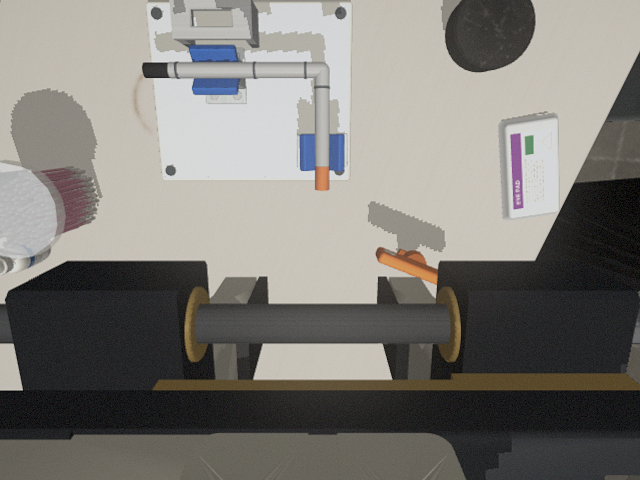

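w5: the probe is seated, elbow at (322,70), shank on row 70, hook on column 322, within 1 px of the predicted (322.1,69.6). Now I go to view the key at tool yaw −157°.

Request:
carry_out(
  plan=[
    [0,0,8,25,3,0,0.5],
    [0,0,16,60,7,0,0.5],
    [0,0,24,105,12,0,0.5],
    [0,0,32,150,17,0,0.5],
    [0,0,40,195,22,10,0.5],
    [0,0,48,235,27,20,0.5],
    [0,0,56.6,270,31,30,0.5],
    [0,0,56.6,295,33,33,0.5],
    [0,0,56.6,295,33,33,0.5],
    [0,0,56.6,295,33,33,0.5],
    [0,0,56.6,295,33,33,0.5],
  ],
)

```text
time: 11.4
eef_pos: [447.2, -164.2, 220.1]
ee_rot: [0.623, -3.078, -0.0]
wrist_force: [-0.9, -0.0, 0.1]
grip_width: 44.1
```

Run:
```python
from h import *
s=get_state();print(s["time"],s["eef_pos"].round(1),s["qpos"].round(2),s["grip_width"],s["ee_rot"])
d=snap("wrist","w6")
print(proj(d,np.array((392,-188,50))).round(1))
h=cv2.cvtColor(d["frame"],cv2.COLOR_BGR2HSV)
m=cv2.inRange(h,(0,150,60),(8,255,255))|cv2.inRange(h,(172,150,60),(180,255,255))
for q in cv2.findContours(m,0,2)[0]:
    if cv2.contourArea(q)>80: print(cv2.contourArea(q),cv2.minAreaRect(q))
```

```text
11.4 [ 447.2 -164.2  220.1] [ 0.06  0.04 -0.44 -0.   -1.09 -1.23] 44.07363792503714 [ 6.23022287e-01 -3.07817666e+00 -3.19677668e-04]
[321.9 139.4]
1101.0 ((321.2575378417969, 138.0465850830078), (12.583964347839355, 112.14533233642578), 2.12109637260437)
```

View pics/w6.png

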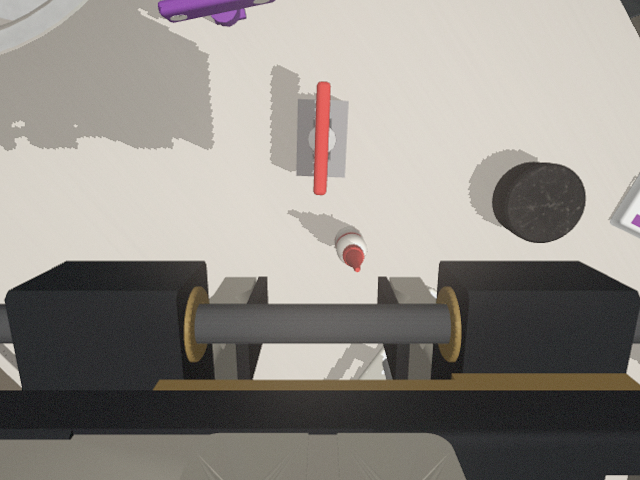

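w6: the red handle of the key in the grey block is centred at (321,138), tilted about 2° in the image. The red-cap bottle is at (352,250) and the purple look-alike is at the top edge.

Run:
```python
from h import *
d=load("pics/w6.npz");s=get_state();M=R.from_rotvec(s["ee_rot"]).as_matrix()
h=cv2.cvtColor(d["frame"],cv2.COLOR_BGR2HSV)
m=cv2.inRange(h,(0,150,60),(8,255,255))|cv2.inRange(h,(172,150,60),(180,255,255))
m[205:]=0
r,c=np.nonzero(m);cen=[]
for rr in range(90,190):
    i=c[r==rr]
    if len(i): cen.append((i.mean(),rr))
W=np.array([onz(d,p,60) for p in cen]);T=(W-s["eef_pos"])@M
k=np.polyfit(T[:,0],T[:,1],1);print("handle line tool y=",k,"angle vs tool x deg",np.degrees(np.arctan(k[0])))
e=[(c[r==r.min()].mean(),r.min()-.5),(c[r==r.max()].mean(),r.max()+.5)]
E=[onz(d,p,60) for p in e];mid=(E[0]+E[1])/2
print("ends",np.round(E,1),np.linalg.norm(E[0]-E[1]),"mid",mid,"tool",((mid-s["eef_pos"])@M).round(2))
# slot in w5
d5=load("pics/w5.npz");g=cv2.cvtColor(d5["frame"],cv2.COLOR_BGR2GRAY)
cv2.imwrite("pics/slot5.png",cv2.resize(d5["frame"][0:75,160:270],None,fx=7,fy=7,interpolation=cv2.INTER_CUBIC))
```

```text
handle line tool y= [ 0.0362001  -2.96579184] angle vs tool x deg 2.073207768915549
ends [[ 355.8 -203.2   60. ]
 [ 429.  -174.3   60. ]] 78.68481886697298 mid [ 392.42920141 -188.73586926   60.        ] tool [ 60.23  -1.45 160.29]
```

View pics/slot5.png

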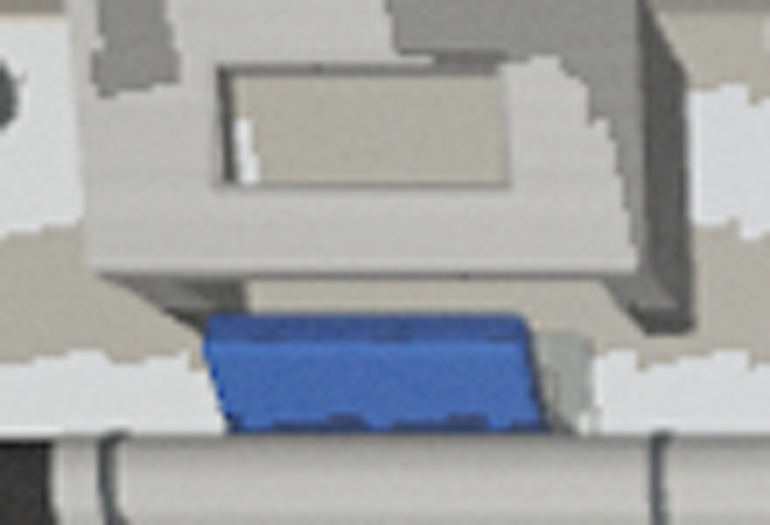

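The slot in w5 is at px (211.6,18.0), against a predicted (211.7,17.5). The handle measures 78.7 mm long (true 80) and is turned 2.07° from tool x. I grip it with the fingertips just above the collar.

Request:
carry_out(
  plan=[
    [0,0,2.1,30,-1,30,0.45],
    [0,0,2.1,60,-2.3,60,0.45],
    [0,0,2.1,60,-2.3,95,0.45],
    [0,0,2.1,60,-2.3,125,0.45],
    [0,0,2.1,60,-2.3,150,0.45],
    [0,0,2.1,60,-2.3,163,0.45],
    [0,0,2.1,60,-2.3,170,0.45],
    [0,0,2.1,60,-2.3,171,0.45],
    [0,0,2.1,60,-2.3,171,0.2],
    [0,0,2.1,60,-2.3,171,0.0],
    [0,0,2.1,60,-2.3,171,0.0],
    [0,0,2.1,60,-2.3,171,0.0],
    [0,0,2.1,60,-2.3,171,0.0],
    [0,0,2.1,60,-2.3,171,0.0],
  ],
  newtons=30,
)

```text
time: 12.85
eef_pos: [393.3, -189.8, 49.9]
ee_rot: [-0.567, 3.089, -0.0]
wrist_force: [-0.9, 1.7, 4.2]
grip_width: 9.8
```

Request:
carry_out(
  plan=[
    [0,0,0,0,0,-5,0],
    [0,0,0,0,0,-15,0],
    [0,0,0,0,0,-30,0],
    [0,0,0,0,0,-65,0],
    [0,0,0,0,0,-105,0],
    [0,0,5,-15,1,-135,0],
    [0,0,10,-45,3,-150,0],
    [0,0,15,-85,5,-150,0],
    [0,0,20,-125,8,-150,0],
    [0,0,25,-165,10,-150,0],
    [0,0,31.2,-205,13,-150,0],
    [0,0,31.2,-245,16,-145,0],
    [0,0,31.2,-280,18,-140,0],
    [0,0,31.2,-305,20,-132,0],
    [0,0,31.2,-312,20,-130,0],
    [0,0,31.2,-312,20,-130,0],
    [0,0,31.2,-312,20,-130,0],
  ],
)

```text
time: 14.55
eef_pos: [677.0, -60.7, 180.0]
ee_rot: [-0.285, -3.128, 0.0]
wrist_force: [-0.2, -0.8, -0.3]
grip_width: 9.8
```

Run:
```python
from h import *
s=get_state();print(s["time"],s["eef_pos"].round(1),s["grip_width"],np.degrees(2*np.arctan2(s["ee_rot"][1],s["ee_rot"][0]))%360)
d=snap("wrist","w7")
print(proj(d,np.array((589.5,-43.8,46))).round(1))
```

```text
14.55 [677.  -60.7 180. ] 9.837295605204673 169.58061262643477
[324.5  93.3]
```

The viewer's 12 pictures are used up, so I go on with numbers only. Next are profiles across the slot and the red handle end.

Run:
```python
from h import *
d=load("pics/w7.npz");f=d["frame"];h=cv2.cvtColor(f,cv2.COLOR_BGR2HSV);g=cv2.cvtColor(f,cv2.COLOR_BGR2GRAY)
for r in(88,93,98):print("row",r,"cols280-372",g[r,280:372:2].tolist(),h[r,280:372:4,1].tolist())
for c in(314,324,334):print("col",c,"rows 60-130",g[60:130:1,c].tolist())
m=cv2.inRange(h,(0,150,60),(8,255,255))|cv2.inRange(h,(172,150,60),(180,255,255))
for q in cv2.findContours(m,0,2)[0]:
    if cv2.contourArea(q)>40: print(cv2.contourArea(q),cv2.boundingRect(q))
```

```text
row 88 cols280-372 [192, 192, 190, 192, 184, 144, 143, 152, 170, 174, 186, 192, 196, 193, 194, 194, 193, 170, 172, 175, 173, 176, 175, 176, 175, 175, 168, 151, 198, 193, 191, 191, 192, 193, 158, 163, 152, 125, 84, 89, 83, 120, 109, 110, 110, 111] [17, 20, 22, 23, 18, 11, 5, 8, 7, 15, 19, 16, 17, 18, 6, 5, 5, 5, 8, 128, 126, 143, 142]
row 93 cols280-372 [192, 193, 193, 185, 145, 143, 145, 150, 170, 176, 185, 194, 194, 194, 195, 194, 194, 170, 175, 174, 176, 177, 175, 175, 177, 174, 171, 154, 197, 195, 191, 192, 189, 192, 154, 157, 160, 146, 87, 90, 96, 118, 109, 107, 113, 111] [18, 19, 22, 21, 16, 12, 7, 7, 5, 17, 16, 17, 17, 15, 6, 5, 4, 7, 5, 124, 131, 145, 139]
row 98 cols280-372 [193, 193, 192, 191, 140, 145, 143, 150, 169, 174, 182, 191, 192, 195, 194, 195, 192, 181, 176, 174, 176, 177, 176, 174, 174, 174, 170, 151, 197, 192, 191, 193, 191, 193, 152, 156, 157, 148, 85, 91, 97, 120, 110, 110, 109, 106] [18, 18, 19, 19, 18, 12, 4, 5, 5, 19, 17, 20, 19, 16, 5, 5, 5, 12, 10, 127, 128, 142, 144]
col 314 rows 60-130 [196, 196, 195, 195, 197, 184, 182, 155, 164, 181, 181, 182, 183, 184,
[... 373 characters left out ...]
15, 216, 187, 173, 174, 174, 174, 175, 177, 173, 177, 174, 175, 175, 175, 177, 175, 173, 174, 175, 175, 175, 173, 173, 176, 174, 175, 176, 176, 174, 174, 176, 172, 175, 177, 176, 175, 176, 174, 175, 175, 174, 175, 175, 175, 174, 189, 192, 193, 193, 189, 191, 192, 191, 189, 192]
col 334 rows 60-130 [192, 193, 194, 192, 197, 168, 153, 155, 151, 151, 148, 151, 150, 151, 151, 151, 153, 148, 151, 154, 154, 152, 152, 154, 154, 153, 153, 154, 151, 152, 153, 151, 154, 154, 152, 153, 155, 156, 151, 153, 154, 153, 154, 153, 156, 154, 154, 153, 152, 155, 155, 158, 159, 158, 157, 157, 162, 165, 165, 169, 189, 193, 193, 192, 191, 193, 192, 193, 192, 193]
894.0 (307, 344, 29, 36)
1741.5 (309, 222, 28, 82)
```

Run:
```python
from h import *
d=load("pics/w7.npz");f=d["frame"];h=cv2.cvtColor(f,cv2.COLOR_BGR2HSV)
for r in range(190,310,4):print(r,[tuple(map(int,f[r,c])) for c in(308,316,323,330,338)])
s=get_state();M=R.from_rotvec(s["ee_rot"]).as_matrix();p=s["eef_pos"]
print("slot tool",((onz(d,(324,92),46)-p)@M).round(1), "slot ends",[((onz(d,(324,r),46)-p)@M).round(1)[0] for r in(64.5,119.5)],"sides",[((onz(d,(c,92),46)-p)@M).round(1)[1] for c in(301,313,335,347)])
for r in range(216,300,6):
    i=np.flatnonzero((h[r,:,1]>150)&((h[r,:,0]<9)|(h[r,:,0]>171)));i=i[(i>290)&(i<350)]
    if len(i):print(r,i.min(),i.max())
```

```text
190 [(182, 191, 197), (184, 193, 198), (185, 194, 198), (183, 193, 197), (182, 191, 196)]
194 [(182, 192, 197), (183, 193, 197), (185, 193, 197), (184, 190, 196), (183, 193, 197)]
198 [(184, 192, 198), (183, 192, 198), (183, 190, 197), (184, 192, 197), (182, 192, 196)]
202 [(183, 192, 198), (74, 78, 123), (57, 60, 110), (107, 114, 141), (184, 192, 197)]
206 [(183, 194, 197), (65, 66, 117), (62, 65, 115), (66, 68, 113), (184, 194, 198)]
210 [(180, 189, 195), (63, 70, 124), (63, 68, 123), (61, 67, 112), (182, 192, 197)]
214 [(173, 182, 187), (64, 71, 155), (63, 69, 152), (66, 72, 147), (185, 193, 199)]
218 [(81, 89, 132), (68, 72, 158), (65, 71, 154), (67, 70, 150), (187, 196, 200)]
222 [(70, 74, 123), (65, 70, 157), (63, 66, 154), (63, 70, 150), (187, 196, 200)]
226 [(71, 77, 124), (65, 71, 156), (70, 74, 157), (67, 74, 152), (186, 195, 200)]
230 [(104, 111, 147), (66, 69, 155), (65, 66, 156), (59, 63, 146), (188, 197, 201)]
234 [(105, 112, 147), (62, 66, 155), (61, 66, 154), (65, 66, 150), (187, 196, 201)]
238 [(102, 111, 145), (63, 67, 157), (59, 62, 153), (62, 65, 148), (187, 197, 
[... 997 characters left out ...]
2, 71), (48, 53, 152), (51, 54, 151), (48, 52, 145), (41, 41, 48)]
294 [(30, 35, 65), (45, 50, 150), (53, 57, 153), (48, 51, 146), (38, 40, 47)]
298 [(38, 37, 68), (43, 46, 150), (41, 45, 150), (48, 51, 146), (37, 38, 45)]
302 [(33, 36, 67), (50, 52, 154), (50, 55, 155), (43, 50, 146), (31, 31, 36)]
306 [(54, 58, 57), (57, 54, 57), (53, 54, 59), (52, 53, 53), (56, 57, 60)]
slot tool [ 89.9   0.6 134.3] slot ends [np.float64(106.2), np.float64(73.0)] sides [np.float64(-14.1), np.float64(-6.4), np.float64(7.6), np.float64(15.2)]
216 319 319
222 314 331
228 314 329
234 312 329
240 310 332
246 311 332
252 309 334
258 309 335
264 309 335
270 309 335
276 310 334
282 309 335
288 309 335
294 309 335
```

Run:
```python
from h import *
d=load("pics/w7.npz");f=d["frame"]
for r in(204,208,220,240,252,262):print(r,f[r,300:344,2].tolist(),f[r,300:344:2,1].tolist())
```

```text
204 [198, 196, 197, 197, 198, 198, 197, 199, 198, 198, 197, 173, 119, 109, 110, 111, 114, 117, 114, 119, 117, 116, 114, 116, 116, 114, 118, 117, 115, 109, 108, 108, 103, 137, 186, 199, 198, 197, 194, 195, 199, 197, 196, 195] [194, 191, 193, 192, 192, 192, 76, 60, 66, 65, 68, 65, 66, 69, 66, 64, 63, 168, 192, 191, 194, 192]
208 [197, 198, 196, 196, 197, 197, 199, 199, 201, 185, 108, 115, 115, 116, 117, 119, 119, 120, 120, 119, 118, 115, 117, 115, 119, 118, 118, 116, 117, 113, 117, 109, 105, 104, 104, 152, 201, 197, 197, 197, 197, 197, 197, 196] [193, 191, 191, 192, 197, 64, 65, 71, 67, 67, 64, 67, 66, 67, 66, 72, 63, 66, 198, 192, 192, 193]
220 [197, 197, 196, 196, 197, 199, 200, 188, 125, 129, 140, 146, 150, 148, 151, 157, 153, 157, 157, 154, 157, 158, 157, 157, 154, 156, 156, 156, 155, 153, 149, 149, 147, 141, 134, 131, 125, 164, 200, 197, 198, 196, 197, 199] [191, 192, 192, 195, 76, 66, 73, 67, 65, 70, 72, 70, 66, 73, 73, 70, 72, 58, 86, 195, 193, 191]
240 [195, 197, 198, 198, 199, 197, 198, 191, 145, 122, 137, 147, 149, 149, 151, 154, 154, 157, 157, 156, 156, 155, 155, 156, 155, 155, 154, 156, 153, 152, 146, 147, 142, 144, 138, 122, 117, 166, 201, 198, 197, 199, 197, 197] [190, 193, 194, 194, 110, 59, 71, 70, 68, 69, 66, 65, 68, 64, 66, 60, 62, 65, 81, 196, 191, 191]
252 [194, 196, 196, 196, 196, 197, 197, 188, 142, 121, 136, 144, 145, 148, 150, 152, 155, 158, 154, 153, 154, 155, 154, 155, 150, 156, 154, 153, 152, 151, 146, 147, 143, 140, 135, 118, 129, 185, 199, 198, 197, 196, 198, 195] [190, 191, 190, 193, 109, 57, 58, 63, 65, 61, 61, 60, 57, 65, 62, 60, 62, 60, 104, 194, 192, 192]
262 [195, 196, 196, 194, 194, 197, 196, 193, 163, 112, 134, 146, 145, 151, 151, 151, 154, 152, 154, 153, 154, 154, 153, 154, 153, 155, 155, 152, 150, 151, 146, 144, 142, 142, 130, 111, 127, 185, 199, 195, 196, 199, 197, 198] [189, 190, 189, 189, 147, 55, 61, 63, 61, 60, 62, 59, 61, 61, 58, 59, 57, 52, 101, 193, 191, 192]
```

Run:
```python
from h import *
d=load("pics/w7.npz");t=dict(d);t["T"]=d["tool_from_camera"]
for n,p,z in[("slot",(324,92),134),("handle top c",(322.5,240),-10.1),("end bottom",(322.5,200.5),13.9),("end top",(322.5,212),-10.1)]:print(n,onz(t,p,z).round(2))
P=[get_state() for _ in range(3)];print([q["eef_pos"].round(2) for q in P],[q["ee_rot"].round(4) for q in P])
```

```text
slot [ 89.83   0.46 134.  ]
handle top c [ 30.33  -0.76 -10.1 ]
end bottom [39.9  -0.72 13.9 ]
end top [ 39.99  -0.77 -10.1 ]
[array([676.93, -60.81, 180.37]), array([676.93, -60.81, 180.37]), array([676.93, -60.81, 180.37])] [array([2.8550e-01, 3.1283e+00, 1.0000e-04]), array([2.8550e-01, 3.1283e+00, 1.0000e-04]), array([2.8550e-01, 3.1283e+00, 1.0000e-04])]
```

In the tool frame, the slot lies 89.8 mm along x and +1.2 mm in y from the key. The world estimates from w2 and w5 agree within about 1 mm. I move over the slot and lower the foot partway in while checking the force.

Request:
carry_out(
  plan=[
    [0,0,0,30,0.3,0,0],
    [0,0,0,65,0.7,5,0],
    [0,0,0,89.6,1,20,0],
    [0,0,0,89.6,1,45,0],
    [0,0,0,89.6,1,65,0],
    [0,0,0,89.6,1,78,0],
    [0,0,0,89.6,1,84,0],
    [0,0,0,89.6,1,87,0],
    [0,0,0,89.6,1,90,0],
    [0,0,0,89.6,1,92.5,0],
    [0,0,0,89.6,1,95,0],
    [0,0,0,89.6,1,95,0],
    [0,0,0,89.6,1,95,0],
  ],
)

```text
time: 15.9
eef_pos: [589.8, -43.1, 84.7]
ee_rot: [0.285, 3.128, -0.0]
wrist_force: [0.4, 0.7, -0.1]
grip_width: 10.0
```

No contact force, and the foot is below the bridge's top face, so it has entered the slot. Continuing to the collar.

Request:
carry_out(
  plan=[
    [0,0,0,0,0,3,0],
    [0,0,0,0,0,6,0],
    [0,0,0,0,0,8.5,0],
    [0,0,0,0,0,10,0],
    [0,0,0,0,0,11,0],
    [0,0,0,0,0,11,0],
    [0,0,0,0,0,11,0],
  ],
)

```text
time: 16.6
eef_pos: [589.6, -43.2, 74.0]
ee_rot: [-0.285, -3.129, 0.0]
wrist_force: [-2.6, 1.0, 5.1]
grip_width: 9.5
```

Collar contact is at the expected height (74.0 − 27.9 ≈ 46 mm, 5 N), and I held there 0.2 s. Now the quarter turn.

Request:
carry_out(
  plan=[
    [0,0,-7,0,0,-0.3,0],
    [0,0,-15,0,0,-0.3,0],
    [0,0,-23,0,0,-0.3,0],
    [0,0,-31,0,0,-0.3,0],
    [0,0,-39,0,0,-0.3,0],
    [0,0,-47,0,0,-0.3,0],
    [0,0,-55,0,0,-0.3,0],
    [0,0,-63,0,0,-0.3,0],
    [0,0,-71,0,0,-0.3,0],
    [0,0,-79,0,0,-0.3,0],
    [0,0,-85,0,0,-0.3,0],
    [0,0,-88,0,0,-0.3,0],
    [0,0,-88,0,0,0,0],
    [0,0,-88,0,0,0,0],
  ],
)

```text
time: 18.0
eef_pos: [590.2, -43.1, 74.0]
ee_rot: [-1.966, 2.449, -0.001]
wrist_force: [0.1, 0.3, 4.6]
grip_width: 9.8
```

Run:
```python
from h import *
s=get_state();print(s["time"],s["eef_pos"].round(1),s["wrist_force"].round(1),s["wrist_torque"].round(2),s["grip_width"],np.degrees(2*np.arctan2(s["ee_rot"][1],s["ee_rot"][0]))%360)
```

```text
18.0 [590.2 -43.1  74. ] [0.1 0.3 4.6] [0.11 0.07 0.  ] 9.757361452445787 257.51490440026396
```

The handle is now 88° across, with a clean 5 N seat. I release, retreat straight up, and move to the earlier viewing spot.

Request:
carry_out(
  plan=[
    [0,0,0,0,0,0,0.15],
    [0,0,0,0,0,0,0.3],
    [0,0,0,0,0,0,0.35],
    [0,0,0,0,0,0,0.35],
    [0,0,0,0,0,-8,0.35],
    [0,0,0,0,0,-25,0.35],
    [0,0,0,0,0,-60,0.35],
    [0,0,0,0,0,-100,0.35],
    [0,0,0,-40,0,-150,0.35],
    [0,0,0,-80,0,-180,0.35],
    [0,0,0,-120,0,-180,0.35],
    [0,0,0,-150,20,-180,0.35],
    [0,0,0,-150,20,-180,0.35],
    [0,0,0,-150,20,-180,0.35],
  ],
)

```text
time: 19.4
eef_pos: [602.1, 108.5, 254.1]
ee_rot: [-1.971, 2.446, -0.0]
wrist_force: [-1.0, 0.5, -0.7]
grip_width: 30.4
```

Run:
```python
from fit import *
s=get_state();print(s["time"],s["eef_pos"].round(1),s["wrist_force"].round(1),s["grip_width"])
d=snap("wrist","w8");f=d["frame"];h=cv2.cvtColor(f,cv2.COLOR_BGR2HSV)
X=np.array([.9836,-.1805]);Y=np.array([.1805,.9836]);E=np.array([511.8,8.5])
rel=lambda p,z:(lambda v:np.round([v@X,v@Y],1))(onz(d,p,z)[:2]-E)
m=cv2.inRange(h,(0,150,60),(8,255,255))|cv2.inRange(h,(172,150,60),(180,255,255));o=cv2.inRange(h,(6,150,120),(20,255,255));b=cv2.inRange(h,(105,120,40),(130,255,255))
for n,k,z in(("red",m,84),("orange",o,46),("blue",b,52)):
    for q in cv2.findContours(k,0,2)[0]:
        if cv2.contourArea(q)>60:
            r=cv2.minAreaRect(q);bx=cv2.boxPoints(r);print(n,np.round(r[0],1),np.round(r[1],1),round(r[2],1),"cradle xy",rel(r[0],z))
# shank centre line: rows across at columns of x=30 and 60 ; hook at y=30
for x,y in[(20,0),(45,0),(125,0)]:
    a=proj(d,np.append(E+x*X+y*Y,46));c,r=int(round(a[0])),int(round(a[1]));print("sh",x,a.round(1),f[r-12:r+13,c,1].tolist())
a=proj(d,np.append(E+32*Y,46));c,r=int(round(a[0])),int(round(a[1]));print("hk",a.round(1),f[r,c-12:c+13,1].tolist())
t=snap("top","t8");t0=load("pics/top0.npz");df=cv2.absdiff(t["frame"],t0["frame"]).max(2)
for n,(c,r) in dict(green=(190,169),lens=(251,156),torch=(427,190),dred=(400,256)).items():print(n,int((df[r-12:r+13,c-10:c+11]>40).sum()))
```

```text
19.4 [602.1 108.5 254.1] [-1.   0.5 -0.7] 30.444311061191577
red [292.9  31.9] [64.1 12.9] 88.8 cradle xy [ 86.4 -18.5]
red [37.  8.] [16. 42.] 90.0 cradle xy [261.2 -39.3]
orange [484. 253.] [14. 48.] 90.0 cradle xy [-71.3 158.2]
blue [390.  147.5] [35. 14.] 90.0 cradle xy [13.4 63.8]
blue [419.  146.5] [35. 14.] 90.0 cradle xy [-10.2  63.8]
blue [299.   84.5] [15. 42.] 90.0 cradle xy [85.4 12.9]
blue [280.   51.5] [15. 10.] 90.0 cradle xy [ 99.  -11.6]
blue [310.5  50.5] [15. 17.] 90.0 cradle xy [ 75.4 -11.6]
sh 20 [381.1  65.2] [214, 212, 216, 218, 173, 139, 151, 167, 174, 180, 190, 193, 193, 195, 201, 191, 183, 177, 168, 151, 166, 208, 214, 215, 215]
sh 45 [349.6  66.3] [212, 214, 213, 219, 171, 136, 149, 163, 173, 180, 189, 195, 193, 194, 200, 192, 183, 175, 166, 151, 158, 208, 217, 213, 215]
sh 125 [248.9  69.8] [214, 216, 216, 195, 116, 60, 63, 70, 70, 68, 68, 73, 73, 75, 73, 77, 72, 76, 65, 60, 209, 218, 217, 214, 216]
hk [405.7 106.5] [178, 177, 179, 169, 124, 117, 141, 158, 163, 174, 176, 183, 188, 187, 187, 184, 183, 177, 163, 177, 211, 211, 215, 215, 215]
green 406
lens 358
torch 61
dred 102
```

Run:
```python
from fit import *
d=load("pics/w8.npz");X=np.array([.9836,-.1805]);Y=np.array([.1805,.9836]);E=np.array([511.8,8.5])
v=onz(d,(292.9,64),84)[:2]-E;print("handle near end cradle xy",v@X,v@Y,"expect ~85,2 for z=84")
t0,t=load("pics/top0.npz"),load("pics/t8.npz")
def red(h):return cv2.inRange(h,(0,130,60),(8,255,255))|cv2.inRange(h,(172,130,60),(180,255,255))
def green(h):return cv2.inRange(h,(45,80,20),(90,255,255))
def dark(h):return cv2.inRange(h,(0,0,0),(180,255,60))
for n,fn,(c,r) in[("green",green,(190,169)),("lens",red,(251,156)),("torch",dark,(427,190)),("dred",red,(400,256)),("key",red,(366,205))]:
    o=[]
    for q in(t0,t):
        w=np.s_[r-24:r+25,c-24:c+25];m=fn(cv2.cvtColor(q["frame"],cv2.COLOR_BGR2HSV)[w]);M=cv2.moments(m,True)
        o.append((M["m00"],round(c-24+M["m10"]/max(M["m00"],1),1),round(r-24+M["m01"]/max(M["m00"],1),1)))
    print(n,o)
m=red(cv2.cvtColor(t["frame"],cv2.COLOR_BGR2HSV))
for q in cv2.findContours(m[180:230,340:395],0,2)[0]:
    if cv2.contourArea(q)>20:
        r=cv2.minAreaRect(q);c=np.array(r[0])+(340,180);v=onz(t,c,84)[:2]-E;e=[onz(t,p+(340,180),84)[:2] for p in cv2.boxPoints(r)];print("key top",c,r[1:],"cradle xy",v@X,v@Y)
```

```text
handle near end cradle xy 87.50983199283968 2.2531169888535842 expect ~85,2 for z=84
green [(32.0, 188.4, 166.8), (0.0, 166.0, 145.0)]
lens [(53.0, 250.4, 155.0), (50.0, 250.2, 155.2)]
torch [(173.0, 426.2, 189.7), (181.0, 426.0, 190.2)]
dred [(87.0, 412.7, 266.6), (34.0, 400.5, 253.3)]
key [(0.0, 342.0, 181.0), (176.0, 367.9, 195.4)]
key top [367.83045197 195.55709267] ((33.525177001953125, 5.656853675842285), 16.927513122558594) cradle xy 82.40760811883708 -34.90671972072602
```

The seat and the key check out. The green bottle isn't found in the top view, possibly hidden by shadow or the arm, so I check it in the scene view.

Run:
```python
from fit import *
s0=load("pics/scene0.npz");s=snap("scene","s8");t0,t=load("pics/top0.npz"),load("pics/t8.npz")
for q in(s0,s):
    h=cv2.cvtColor(q["frame"],cv2.COLOR_BGR2HSV);w=np.s_[170:215,262:292];m=cv2.inRange(h[w],(40,80,20),(95,255,255));M=cv2.moments(m,True)
    print("scene green",M["m00"],262+M["m10"]/max(M["m00"],1),170+M["m01"]/max(M["m00"],1))
print("scene diff",int((cv2.absdiff(s0["frame"],s["frame"]).max(2)[178:212,268:286]>40).sum()))
for q in(t0,t):print([q["frame"][169,c].tolist() for c in range(178,206,4)],q["frame"][160:180:4,189].tolist())
```

```text
scene green 39.0 276.3076923076923 188.23076923076923
scene green 40.0 276.0 188.325
scene diff 9
[[135, 145, 151], [174, 186, 194], [104, 128, 97], [28, 52, 17], [106, 116, 118], [164, 177, 182], [166, 178, 185]] [[173, 186, 193], [50, 65, 52], [26, 52, 14], [187, 200, 202], [121, 131, 135]]
[[67, 81, 99], [65, 79, 96], [65, 79, 96], [65, 79, 95], [64, 76, 92], [59, 72, 88], [58, 69, 84]] [[63, 76, 92], [63, 75, 92], [64, 77, 94], [65, 80, 96], [64, 79, 95]]
```

The green bottle stands unmoved in the scene view; in the top view the brown arm was just hiding it. The robot touches nothing, so I hand in.

```bash
python3 -c "
from station import *
print(close_job())"
```

```text
the job is handed in; nothing more can be done
None
```

I seated the probe in both V-notches and locked the key across the shank. The job was handed in at about 19.5 s of robot time; the hand-in gives no verdict.

**What I did:** I gripped the probe by its hook leg, because the green bottle blocked the shank. I turned it about 168° and lowered it until contact (7 N) before letting go. I then put the red key's foot lengthwise down the slot until the collar touched (5 N at the expected height). An 88° turn followed, then I released it and backed away.

**Last checks:**
- **Probe:** both legs lie within about 1 px (roughly 1 mm) of their predicted notch lines.
- **Key:** by the tool angle at release, the handle stands about 88° across the slot. The key's x along the cradle reads 86.4–87.5 mm in the wrist view and 82.4 mm in the top view, against a true 85. That spread is 4–5 mm; I put it down to camera calibration, but did not resolve it.
- **Bystanders:** the lens and the torch are unmoved in the top view. The red bottle's cap sits where it first stood, but that check has no clean before-value because the key was in the same window. The green bottle was hidden by the arm from above, but it is unmoved in the scene view.

**Disagreements along the way:**
- The plate measured about 2% small, and one of its edges lay in shadow, so I did not use that edge.
- The slot measured about 14% larger than stated in the last view before the key went in.
- The picture limit ran out before the key went in, so all later checks were numerical only.

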